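# Shim the rocking stirrer stand

## Robot

A 6-joint arm with a two-finger parallel gripper is mounted at the origin on a cart in front of the work surface, level with it; the furniture and walls round the work are solid. World frame = base frame: x ahead of the robot, y to its left, z up, the work surface at z = 0. Lengths are in m, angles in rad, forces in N, time in s.
With the tool pointing down it reaches from about 0.35 to 0.875 m from the base axis. Payload 4.2 kg.
Tool frame: the origin (TCP) lies midway between the tips of the shut fingers; the grasp point (between the pads) lies 19 mm behind it; z points along the fingers, y is the line along which they close (so a half turn about z gives the same grasp; the last joint's range is limited). The gripper opens to 87 mm and grips with 3 to 60 N. Pads are 19 mm wide; open, the fingers measure 117 mm over their backs; the gripper's body (75 mm by 190 mm) begins 51 mm behind the grasp point.
Start: joints at [-1.009, 0.385, 0.008, 0, -1.194, -0.259], TCP at [0.186, -0.597, 0.197] pointing down, gripper open.
Joint ranges: [-3.14, 3.14], [-1.21, 2.06], [-1.07, 1.41], [-3.16, 2.05], [-2.99, -0.16], [-3.1, 3.1]. Speed limits (rad/s): [2.79, 2.79, 3.14, 3.14, 3.14, 3.14].

## Interface

Orientations are given as a rotation vector (axis times angle).
In Python, from station import read_state, cams, robot, models gives the robot as it stands.
- The arm moves only by the shell command python3 -m jog 'ROWS' [OPENING]. ROWS is JSON, a list of rows, each a list of 4 numbers: the shift along the tool's x, y, z in cm, then the turn about the tool's z in rad. In form: [[x, y, z, spin], ...]. A call has 1 to 8 rows; each row is the pose to reach, as a shift and turn from the pose commanded when the call began, along the tool's axes at that moment; what a row does not reach only later rows make up. A row lasts 1/10 s, in which the tool goes at most 50 mm and 8.59 degrees, less where a joint would pass 70% of its speed; a pose out of reach is approached as far as the arm can. A call with a gripper value outside its range is refused whole. OPENING is the closure, from -1 (fully open) to 1 (shut), set as the call begins (- or left out, the last holds). The fingers move at their own pace and stop on an object; the grip force is fixed at half the most. Time passes only in rows, so rows that repeat a pose let the fingers close. It gives the time, the measured TCP pose, the force, the opening and the grip force at its end, in the units of the state.
- read_state(): the state, without advancing time (a new reading comes with each control period).
- cams.read_camera(name): name is "side" or "top"; returns a dict with "color" (384x512x3 uint8, red, green, blue), "intrinsics" (3x3 intrinsics, pixels), "k1" (the pictures are not rectified: a ray, as slopes to the right and down, at radius r is drawn at 1 + k1 r^2 times it, then the intrinsics apply), "eye" and "orientation" of the camera in the world. Camera axes: x right, y down, z forward; pixel columns grow to the right and rows downward; lengths in m; the calibration is good to about 2 mm. A picture is of the moment at which its call begins. There is no depth.
- robot.hand_in(): hands the job in; it is judged then, once.
Trained networks look in a picture, given as the dict that the camera call returned (one of the last four; its "shot" number tells which), for a name from the list of things; names that differ only in an ending like _2 or _b are one class to them, and where a whole thing is asked for, a point or a joint stands for the part that bears it (a point fixed in the world has none). Each returns a list of dicts, best first, with "score" (0 to 1); they miss things now and then, are a little off and sometimes report something else, mostly with a low value. They report only what shows in the picture. A call takes as long as a camera call. They do not tell look-alikes from the thing itself.
- models.recognise(picture, query): "pixel" ([column, row] in pixels, amid what is visible of it).
- models.silhouettes(picture, query): "pixels" (384x512 bool, what is visible of it) and "pixel" ([column, row] in pixels, amid what is visible of it).
The state is a dict: "time": time; "joint_positions": joint angles; "joint_vel": joint speeds; "joint_efforts": joint torques, N m; "eef_pos": TCP position; "orientation": TCP orientation; "force": force on the tool from outside, world axes, zero at the start; "ft_torque": the same for the moment, N m; "opening": opening from 0.0 (shut) to 1.0 (fully open); "gripper_force": force on a finger pad.
Only numpy, scipy, OpenCV 4.12 (cv2) and the standard library are available. Lean on these libraries where they do the work, as an engineer would, in place of code of your own. Each camera call takes 0.05 s, during which the arm holds its last target. There are 200 camera calls.

## Task

The stand under the magnetic stirrer rocks because its left-hand foot has lost its rubber pad. Without picking anything up or shifting the stand, push the loose wedge by its heel, thin edge first, under that foot until the stand no longer rocks. Then press down with the fingertips on the corner of the plate above that foot to prove it, and finish while still pressing, with the stand staying level; leave the small things lying round it alone.

Things in the scene. Friction and masses are not known exactly. Their poses are not given: they have to be found in the camera images.
- stand: Loose square aluminium plate, 220 x 220 mm, z = 24 to 32 mm, with a blue-and-white magnetic stirrer fixed on it (top at 94 mm); 1.9 kg in all. Origin on the worktop below the plate's centre, z up. Its corners lie on its own x and y axes, 155 mm out: +y is the corner with the short foot (robot's left, within 0.3 rad), +x the far one. The round stirrer (radius 97 mm) is centred at y = -20 mm
- foot (a point): centre of the underside of the short foot: a bare steel stub 24 mm in diameter, 130 mm along +y from the stand's origin, ending 8 mm above the worktop. The other three feet, 130 mm out on the other half axes, have black pads down to the worktop. Untouched, the stand sits level on those three; 1 to 2 N down on the short-foot corner tips it 0.06 rad onto the short foot
- corner (a point): top of the plate straight above the short foot (small screw head), 130 mm along +y from the stand's origin, 32 mm above the worktop; the place to press; axes as the stand
- wedge: loose black rubber wedge, 110 mm long, 44 mm wide, 90 g. Origin at the centre of its underside, z up, y along its length: thin edge at y = -55 mm (3 mm thick); the ramp rises 1.2 mm per 10 mm, to 15 mm thick at y = +45 mm. It starts left of the short foot, thin edge towards it. Snug, its origin is about 25 mm outside the foot's centre. It is not squeezed out under load
- heel (a point): centre of the back face of the wedge's upright heel (30 mm tall, 44 mm wide, from y = +45 to +55 mm of the wedge): 15 mm above the worktop, 55 mm along +y from the wedge's origin; axes as the wedge. The wedge slides freely at about 1 N; when the foot bears on it the resistance soon passes 4 N, and at 8 to 11 N the whole stand would slide
- timer: white digital timer, 66 x 62 x 18 mm, loose on the robot's side of the wedge's path; origin at the centre of its underside; leave alone
- petri: shut petri dish, 60 mm wide, 13 mm tall, loose on the far side of the wedge's path; origin at the centre of its underside; leave alone
- eraser: small eraser, 46 x 21 x 13 mm, loose on the robot's side of the wedge's path; origin at the centre of its underside; leave alone
Not all that is in view belongs to the job. Of the things like the wedge, leave any that is pink; of the rest the smaller one is meant.

How it is judged:
At the end, for the whole second after the job is handed in: Fingers press the plate's corner (over 2 N, within 40 mm of the point above the short foot); the stand is at rest, level within 0.012 rad, within 25 mm of its first place; the short foot bears (over 1 N) on the ramp of the wedge, which lies flat and at rest (contact force between the fingers and stand above 2 N and horizontal distance between the grasp point and corner below 0.04 m and angle between stand's own z axis and vertical below 0.012 rad and contact force between wedge and stand above 1 N and x of foot in the frame of wedge between -0.022 and 0.022 m and y of foot in the frame of wedge between -0.05 and -0.008 m and angle between wedge's own z axis and vertical below 0.05 rad and linear speed of each of stand, wedge below 0.01 m/s and distance of stand from where it was at the start of the episode below 0.025 m); the arm keeps its last pose, push and grip.
It fails at once if the wedge is lifted or tipped up (height (world z) of wedge above 0.012 m or angle between wedge's own z axis and vertical above 0.3 rad).
It fails at once if the stand is lifted or shoved more than 4 cm (distance of stand from where it was at the start of the episode above 0.04 m or angle between stand's own z axis and vertical above 0.15 rad).
It fails at once if the timer, petri dish or eraser is moved more than 2 cm (distance of any of timer, petri, eraser from where it was at the start of the episode above 0.02 m).
It also fails if it takes over 48 s, if anything falls off the work surface, if the arm or the gripper's body presses on something with over 40 N, if the wrist force passes 120 N, or if a joint passes its speed limit or range.

## Working session

There is one attempt and no reset: what is moved stays moved. The work goes in short steps, Python scripts to look and compute and a shell command to move; the robot and the scene stay as the last step left them, time stands still between calls to the robot, and variables do not carry over. Pictures are saved under pics/ and viewed, at most 10 in all, crops included, and the job is handed in when it is done.

```bash
mkdir -p pics; cat > h.py <<'E'
import numpy as np, cv2
from station import read_state, cams, robot, models
from scipy.spatial.transform import Rotation as R
def rot(o):
    o=np.array(o,float)
    return o if o.shape==(3,3) else (R.from_rotvec(o).as_matrix() if o.size==3 else R.from_quat(o).as_matrix())
def px2w(p,px,z):
    K=np.array(p["intrinsics"]);k=p["k1"]
    d=np.array([(px[0]-K[0,2])/K[0,0],(px[1]-K[1,2])/K[1,1]]);u=d.copy()
    for _ in range(30): u=d/(1+k*(u@u))
    r=rot(p["orientation"])@np.array([u[0],u[1],1]);e=np.array(p["eye"])
    return e+r*(z-e[2])/r[2]
def w2px(p,X):
    K=np.array(p["intrinsics"]);c=rot(p["orientation"]).T@(np.array(X,float)-p["eye"]);u=c[:2]/c[2]
    u=u*(1+p["k1"]*(u@u));return np.array([K[0,0]*u[0]+K[0,2],K[1,1]*u[1]+K[1,2]])
def save(p,n,crop=None,s=1):
    im=p["color"][...,::-1]
    if crop: im=im[crop[1]:crop[3],crop[0]:crop[2]]
    cv2.imwrite(n,cv2.resize(im,None,fx=s,fy=s,interpolation=cv2.INTER_CUBIC))
E
python3 - <<'E'
from h import *
for n in("top","side"):
    p=cams.read_camera(n);save(p,f"pics/{n}0.png",s=1.5)
    print(n,p["eye"],p["orientation"],p["k1"])
    for q,z in(("stand",.03),("foot",.008),("corner",.032),("wedge",.008),("heel",.015),("timer",.018),("petri",.013),("eraser",.013)):
        for d in models.recognise(p,q)[:3]: print(q,round(d["score"],2),d["pixel"],px2w(p,d["pixel"],z).round(3))
E
```

```text
top [0.43389527 0.0128105  0.96425479] [-2.17711808  2.12805942 -0.1037272 ] 0.012234834597835064
stand 0.72 [366.8, 198.6] [ 0.54  -0.211  0.03 ]
foot 0.89 [367.1, 200.5] [ 0.538 -0.217  0.008]
corner 0.87 [363.8, 201.2] [ 0.534 -0.204  0.032]
wedge 0.79 [167.6, 279.4] [0.356 0.216 0.008]
wedge 0.75 [183.0, 173.6] [0.59  0.193 0.008]
heel 0.79 [168.4, 280.3] [0.355 0.213 0.015]
heel 0.75 [246.0, 223.1] [0.482 0.049 0.015]
heel 0.61 [179.2, 174.1] [0.588 0.2   0.015]
timer 0.82 [297.1, 269.2] [ 0.385 -0.064  0.018]
petri 0.58 [251.1, 163.8] [0.614 0.041 0.013]
eraser 0.61 [251.4, 283.0] [0.353 0.034 0.013]
side [0.31256065 0.85340227 0.59447621] [-0.37987314  2.60674196 -1.45857631] -0.11110749770524729
stand 0.89 [279.5, 153.9] [ 0.547 -0.243  0.03 ]
foot 0.76 [277.5, 157.9] [ 0.555 -0.258  0.008]
corner 0.68 [278.6, 158.8] [ 0.541 -0.208  0.032]
wedge 0.93 [318.6, 278.5] [0.356 0.224 0.008]
wedge 0.73 [279.4, 221.1] [0.475 0.057 0.008]
wedge 0.66 [211.2, 249.9] [0.591 0.203 0.008]
heel 0.77 [322.1, 272.8] [0.351 0.213 0.015]
heel 0.73 [279.3, 223.8] [0.471 0.077 0.015]
heel 0.64 [211.7, 249.8] [0.587 0.21  0.015]
timer 0.75 [324.9, 201.9] [ 0.382 -0.042  0.018]
petri 0.81 [224.2, 208.6] [0.615 0.053 0.013]
eraser 0.52 [333.0, 226.2] [0.35  0.048 0.013]
```

View pics/top0.png

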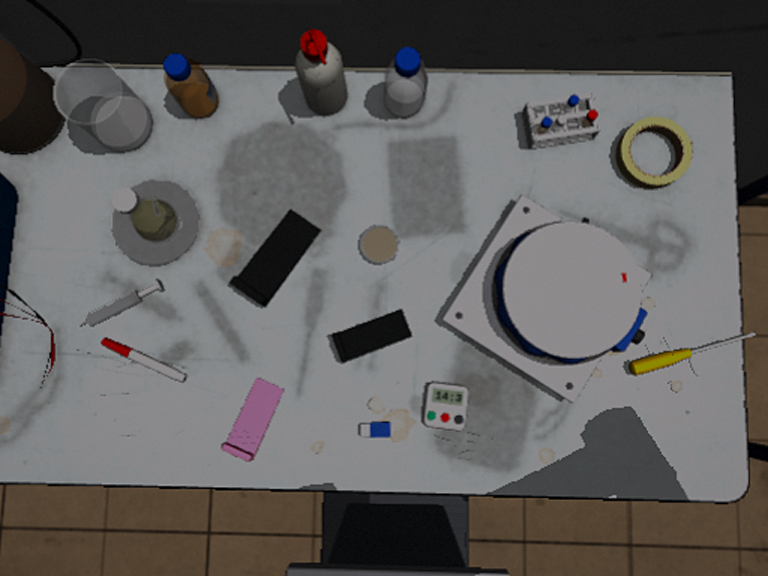

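View pics/side0.png

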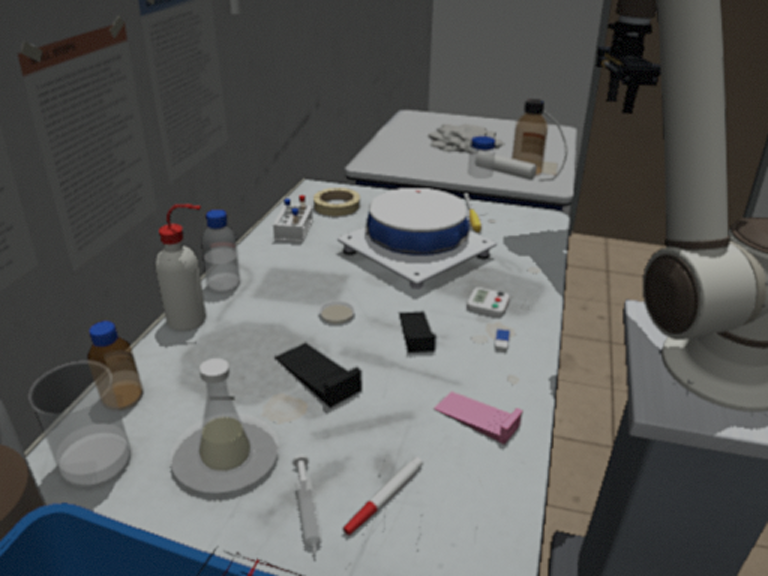

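The top view shows the smaller black wedge at about (247,223) unscaled. Its heel is at the left end and its thin edge points at the stand's left screw, about (306,211). The large black wedge and the pink one are decoys.

```bash
python3 - <<'E'
from h import *
p=cams.read_camera("top")
sc={k:px2w(p,np.array(v)/1.5,.033) for k,v in dict(L=(459,316),F=(526,210),N=(569,385)).items()}
print({k:v.round(4) for k,v in sc.items()})
c=(sc["F"]+sc["N"])/2;d=sc["L"]-c;print("stand",c.round(4),"|L-c|",np.linalg.norm(d),"yaw of +y",np.arctan2(d[1],d[0])-np.pi/2, np.linalg.norm(sc["F"]-c))
d=sc["F"]-sc["N"];print("yaw from F-N",np.arctan2(d[1],d[0]))
for s in sorted(models.silhouettes(p,"wedge"),key=lambda s:-s["score"]):
    if abs(s["pixel"][0]-247)<25 and abs(s["pixel"][1]-223)<20:
        m=s["pixels"].astype(np.uint8);r=cv2.minAreaRect(cv2.findNonZero(m))
        b=cv2.boxPoints(r);print(s["score"],m.sum());print(np.c_[b,[px2w(p,x,.003)[:2] for x in b],[px2w(p,x,.03)[:2] for x in b]].round(3))
for n in("top",):save(p,"pics/crop1.png",(200,170,330,270),6)
for q in("timer","petri","eraser"):
    s=models.silhouettes(p,q)[0];b=cv2.boxPoints(cv2.minAreaRect(cv2.findNonZero(s["pixels"].astype(np.uint8))));print(q,s["pixel"],np.array([px2w(p,x,.01)[:2] for x in b]).round(3).tolist())
st=read_state();print(st["eef_pos"],rot(st["orientation"]).round(3),st["opening"],st["time"])
E
```

```text
{'L': array([ 0.5108, -0.0803,  0.033 ]), 'F': array([ 0.6679, -0.1761,  0.033 ]), 'N': array([ 0.4168, -0.2359,  0.033 ])}
stand [ 0.5423 -0.206   0.033 ] |L-c| 0.129556567089459 yaw of +y 0.24553214121933475 0.1290357705641314
yaw from F-N 0.2339294036063537
0.76 1012
[[ 2.20477e+02  2.23333e+02  4.81000e-01  1.06000e-01  4.80000e-01
   1.03000e-01]
 [ 2.68093e+02  2.05316e+02  5.23000e-01  1.00000e-03  5.21000e-01
   1.00000e-03]
 [ 2.75357e+02  2.24514e+02  4.81000e-01 -1.60000e-02  4.80000e-01
  -1.50000e-02]
 [ 2.27741e+02  2.42530e+02  4.39000e-01  8.80000e-02  4.39000e-01
   8.60000e-02]]
timer [298.3, 269.0] [[0.353, -0.03], [0.419, -0.037], [0.412, -0.101], [0.347, -0.093]]
petri [254.4, 164.2] [[0.648, 0.067], [0.649, 0.008], [0.59, 0.007], [0.589, 0.065]]
eraser [250.9, 283.6] [[0.357, 0.056], [0.358, 0.011], [0.335, 0.01], [0.333, 0.056]]
[ 0.18638486 -0.5965524   0.19743473] [[-0.955 -0.298  0.   ]
 [-0.298  0.955  0.   ]
 [-0.    -0.    -1.   ]] 0.997347711387366 1.15
```

View pics/crop1.png

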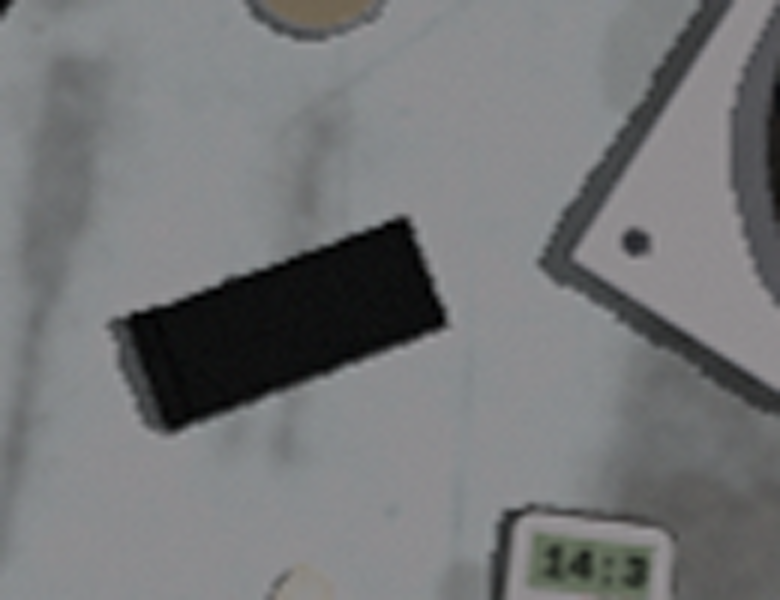

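```bash
cat > go.py <<'E'
import sys
from h import *
def row(x,y,z,ang):  # ang: world heading of tool x
    s=read_state();M=rot(s["orientation"]);d=M.T@(np.array([x,y,z])-s["eef_pos"])
    a=ang-np.arctan2(M[1,0],M[0,0]);a=(a+np.pi)%(2*np.pi)-np.pi
    print("row",(d*100).round(2),round(-a,3),"| t",round(s["time"],2),"pos",np.round(s["eef_pos"],4),"head",round(np.arctan2(M[1,0],M[0,0]),3),"F",np.round(s["force"],2),"op",round(s["opening"],3))
row(*map(float,sys.argv[1:5]))
E
python3 -m jog '[[-46.5,60.7,0,-1.66],[-46.5,60.7,0,-1.66],[-46.5,60.7,0,-1.66],[-46.5,60.7,0,-1.66],[-46.5,60.7,0,-1.66],[-46.5,60.7,0,-1.66],[-46.5,60.7,0,-1.66],[-46.5,60.7,0,-1.66]]' 0.68
python3 go.py 0.449 0.121 0.197 -1.178
```

```text
time: 1.95
eef_pos: [0.3242, -0.2192, 0.1979]
orientation: [-2.151, 2.289, -0.002]
force: [2.1, 0.1, -0.0]
opening: 0.352
gripper_force: 0.0
row [-34.73 -10.34   0.09] -0.455 | t 1.95 pos [ 0.3242 -0.2192  0.1979] head -1.633 F [ 2.13  0.09 -0.03] op 0.352
```

```bash
python3 -m jog '[[-34.7,-10.3,0,-0.455],[-34.7,-10.3,0,-0.455],[-34.7,-10.3,0,-0.455],[-34.7,-10.3,0,-0.455],[-34.7,-10.3,0,-0.455],[-34.7,-10.3,0,-0.455],[-34.7,-10.3,0,-0.455],[-34.7,-10.3,0,-0.455]]'
python3 go.py 0.449 0.121 0.05 -1.178
```

```text
time: 2.75
eef_pos: [0.452, 0.1224, 0.1975]
orientation: [-2.61, 1.746, -0.002]
force: [0.4, -1.1, -0.3]
opening: 0.16
gripper_force: 0.0
row [1.000e-02 3.500e-01 1.475e+01] -0.001 | t 2.75 pos [0.452  0.1224 0.1975] head -1.179 F [ 0.37 -1.14 -0.3 ] op 0.16
```

```bash
python3 -m jog '[[0,0.2,5,0],[0,0.2,10,0],[0,0.2,14,0],[0,0.2,16,0],[0,0.2,17,0],[0,0.2,17,0]]'
python3 go.py 0.449 0.121 0.01 -1.178
python3 - <<'E'
from h import *
p=cams.read_camera("side");save(p,"pics/s2.png",(220,150,420,300),4)
p=cams.read_camera("top");save(p,"pics/t2.png",(190,170,330,275),5.5)
E
```

```text
time: 3.35
eef_pos: [0.4479, 0.117, 0.0267]
orientation: [2.605, -1.752, -0.001]
force: [1.2, 0.2, -0.1]
opening: 0.158
gripper_force: 0.0
row [-0.33 -0.25  1.67] -0.006 | t 3.35 pos [0.4479 0.117  0.0267] head -1.184 F [ 1.17  0.21 -0.13] op 0.158
```

View pics/s2.png

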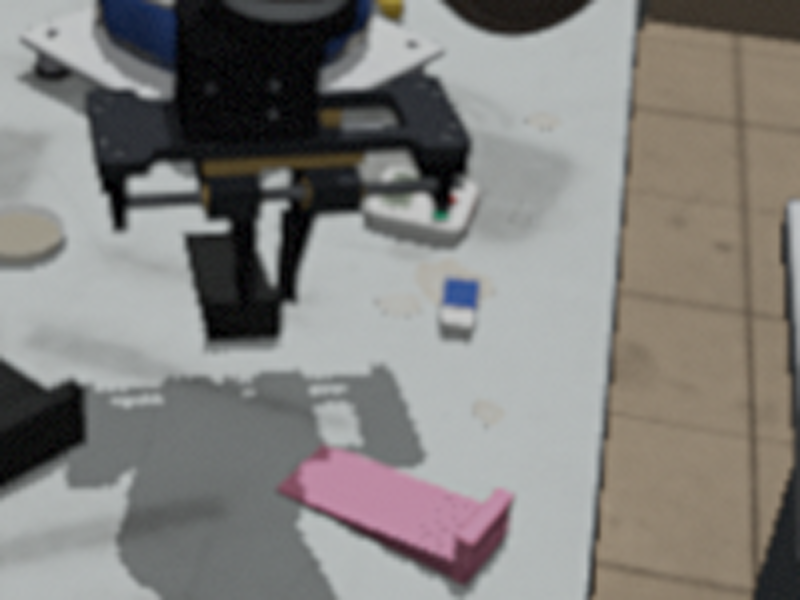

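```bash
python3 - <<'E'
from h import *
p=cams.read_camera("side")
s=read_state()
f=lambda X:((w2px(p,X)-[220,150])*4).round(0)
print("tcp",f(s["eef_pos"]),s["eef_pos"],"heel top mid",f([.4605,.093,.03]),"heel bottom",f([.4605,.093,0]),p["intrinsics"])
for q in [(205,345),(280,338),(203,300),(278,300)]: print(q,px2w(p,np.array(q)/4+[220,150],0 if q[1]>310 else .03).round(4))
print(w2px(p,[.511,-.08,.032])*1.5, w2px(p,[.6679,-.1761,.032])*1.5,w2px(p,[.4168,-.2359,.032])*1.5)
E
```

```text
tcp [259. 324.] [0.44954279 0.11813757 0.02882525] heel top mid [250. 293.] heel bottom [248. 335.] [[422.07245545   0.         253.2569299 ]
 [  0.         422.07245545 189.26447826]
 [  0.           0.           1.        ]]
(205, 345) [0.4818 0.109  0.    ]
(280, 338) [0.4421 0.0902 0.    ]
(203, 300) [0.4844 0.1072 0.03  ]
(278, 300) [0.444  0.0949 0.03  ]
[417.82182116 272.82762062] [350.16830682 236.37779539] [484.28233572 240.71805145]
```

View pics/t2.png

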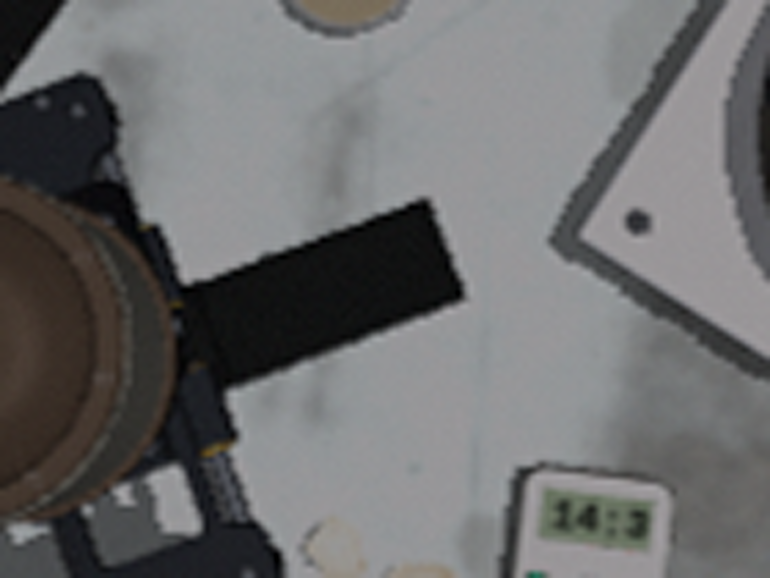

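```bash
python3 -m jog '[[-0.8,0,0,0],[-0.8,0,0.5,0],[-0.8,0,1,0],[-0.8,0,1.4,0],[-0.8,0,1.4,0],[-0.8,0,1.4,0]]'
python3 go.py 0.449 0.121 0.01 -1.178
python3 - <<'E'
from h import *
p=cams.read_camera("side");s=read_state();print((w2px(p,s["eef_pos"])-[255,180])*10)
im=p["color"][180:240,255:320,::-1]
im=np.clip(255*(im/255.)**.45,0,255).astype(np.uint8)
cv2.imwrite("pics/s3.png",cv2.resize(im,None,fx=10,fy=10,interpolation=cv2.INTER_CUBIC))
E
```

```text
time: 4.1
eef_pos: [0.4453, 0.1248, 0.0132]
orientation: [2.607, -1.753, -0.0]
force: [-0.5, 0.0, 0.3]
opening: 0.161
gripper_force: 0.0
row [ 0.5  -0.2   0.32] -0.006 | t 4.1 pos [0.4453 0.1248 0.0132] head -1.184 F [-0.51  0.01  0.33] op 0.161
[305.95864355 586.49528604]
```

View pics/s3.png

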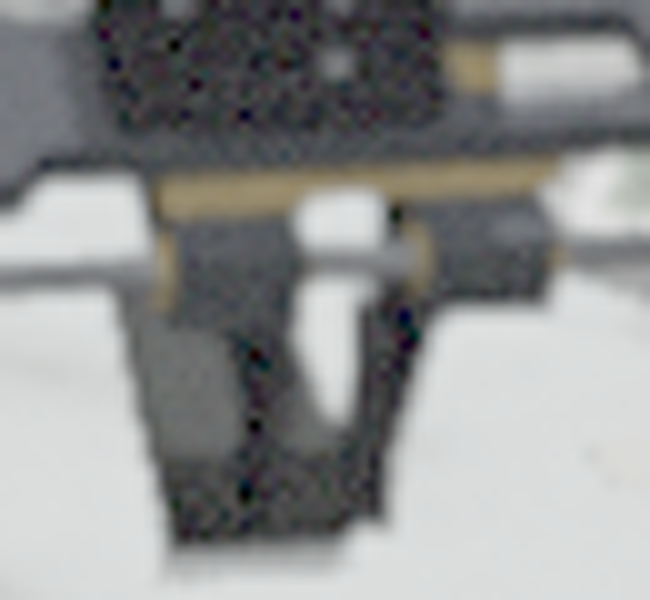

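```bash
python3 -m jog '[[0,-0.2,0.4,0],[0,-0.2,0.7,0],[0.5,-0.2,0.7,0],[1,-0.2,0.7,0],[1.5,-0.2,0.7,0],[2,-0.2,0.7,0],[2,-0.2,0.7,0]]'
python3 - <<'E'
from h import *
p=cams.read_camera("top");im=p["color"][170:275,190:330,::-1]
s=read_state();print(s["force"],s["eef_pos"])
for z in (.0,.02): print("tip ray",px2w(p,(0,0),z)[:0])
ps=cams.read_camera("side")
for z in (.0,.013,.032): print(z,px2w(ps,(292.3,231.8),z).round(4))
for q in models.silhouettes(p,"wedge"):
    if abs(q["pixel"][0]-250)<30 and abs(q["pixel"][1]-220)<20:
        c=cv2.findNonZero(q["pixels"].astype(np.uint8))[:,0]; print(q["score"],len(c),c[c[:,0].argmax()],c[c[:,1].argmin()])
im2=np.clip(255*(im/255.)**.6,0,255).astype(np.uint8)
a=cv2.resize(im2,None,fx=4,fy=4,interpolation=cv2.INTER_CUBIC)
i=ps["color"][170:250,250:330,::-1];i=np.clip(255*(i/255.)**.45,0,255).astype(np.uint8);b=cv2.resize(i,(230,420) if 0 else (230,230),interpolation=cv2.INTER_CUBIC)
b=cv2.copyMakeBorder(b,0,a.shape[0]-230,0,0,cv2.BORDER_CONSTANT)
cv2.imwrite("pics/b4.png",np.hstack([a,b]))
E
```

```text
time: 4.85
eef_pos: [0.455, 0.1066, 0.0065]
orientation: [-2.606, 1.754, -0.0]
force: [1.2, 0.1, -1.0]
opening: 0.159
gripper_force: 0.0
[ 0.28890057 -0.6771246   0.36341385] [0.45492206 0.10677321 0.0065122 ]
tip ray []
tip ray []
0.0 [0.4391 0.0787 0.    ]
0.013 [0.4364 0.0956 0.013 ]
0.032 [0.4323 0.1204 0.032 ]
0.7 799 [273 220] [266 207]
```

View pics/b4.png

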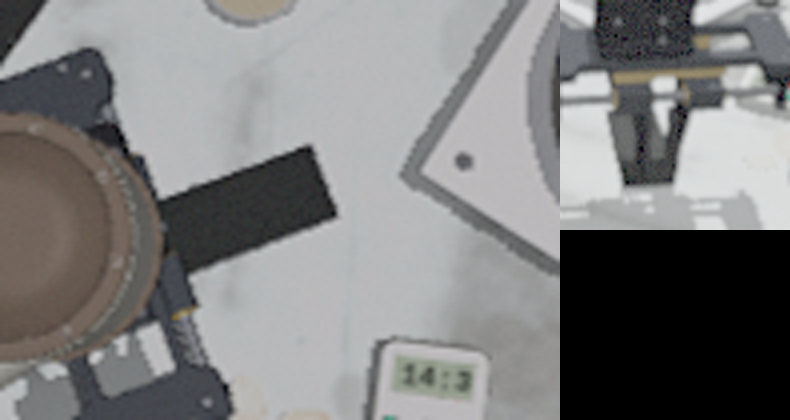

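```bash
python3 -m jog '[[0,0,0.3,0],[0,0,0.5,0],[0,0,0.5,0],[0,0,0.5,0]]'; python3 -m jog '[[0,0,0.2,0],[0,0,0.4,0],[0,0,0.4,0],[0,0,0.4,0]]'; python3 -m jog '[[0,0,0.2,0],[0,0,0.4,0],[0,0,0.4,0],[0,0,0.4,0]]'
```

```text
time: 5.4
eef_pos: [0.4546, 0.1072, 0.0013]
orientation: [2.607, -1.752, -0.0]
force: [-0.0, -0.6, 0.5]
opening: 0.161
gripper_force: 0.0
time: 5.8
eef_pos: [0.4547, 0.1071, -0.0027]
orientation: [2.607, -1.753, -0.0]
force: [1.0, -0.5, -0.2]
opening: 0.158
gripper_force: 0.0
time: 6.2
eef_pos: [0.4547, 0.1071, -0.0067]
orientation: [2.607, -1.753, -0.0]
force: [0.1, 0.4, 1.0]
opening: 0.158
gripper_force: 0.0
```

```bash
python3 -m jog '[[0.7,0,0,0],[1.4,0.1,0,0.02],[2.1,0.1,0,0.04],[2.8,0.1,0,0.06],[3.5,0.2,0,0.08],[4.2,0.2,0,0.1],[4.7,0.3,0,0.12],[4.7,0.3,0,0.12]]'
cat > wl.py <<'E'
from h import *
p=cams.read_camera("top")
im=p["color"]
g=im.max(2)[170:275,190:330]
m=(g<45).astype(np.uint8)
save(p,"pics/cur.png",(190,170,330,275),5.5)
for q in models.silhouettes(p,"wedge"):
    if abs(q["pixel"][0]-262)<40 and abs(q["pixel"][1]-220)<25 and q["score"]>.3:
        c=cv2.findNonZero(q["pixels"].astype(np.uint8))
        b=cv2.boxPoints(cv2.minAreaRect(c));b=b[np.argsort(-b[:,0])]
        e=[px2w(p,x,.003)[:2] for x in b[:2]];mid=(e[0]+e[1])/2;dd=max(e,key=lambda t:t[0])-min(e,key=lambda t:t[0])
        w=[px2w(p,x,.015)[:2] for x in b[2:]];back=(w[0]+w[1])/2;u=back-mid
        print("score",round(q["score"],2),"thin mid",mid.round(4),"yaw(edge)",np.arctan2(dd[1],dd[0]).round(3),"yaw(axis)",np.arctan2(-u[0],u[1]).round(3),b.round(1).tolist())
s=models.silhouettes(p,"stand")
print("corner",[ (d["pixel"],px2w(p,d["pixel"],.032).round(4)) for d in models.recognise(p,"corner")[:1]])
E
python3 wl.py; python3 go.py .4897 .0072 -.007 -1.331
```

```text
time: 7.0
eef_pos: [0.4696, 0.0617, -0.0066]
orientation: [2.495, -1.908, -0.0]
force: [-1.5, 0.4, -0.7]
opening: 0.16
gripper_force: 0.0
score 0.56 thin mid [ 0.503  -0.0575] yaw(edge) 0.248 yaw(axis) 0.266 [[296.79998779296875, 225.3000030517578], [291.79998779296875, 204.8000030517578], [260.5, 234.0], [255.60000610351562, 213.5]]
corner [([363.1, 199.8], array([ 0.5371, -0.2027,  0.032 ]))]
row [ 5.87 -0.48  0.04] 0.027 | t 7.2 pos [ 0.4695  0.0625 -0.0066] head -1.304 F [-0.02  0.61  0.7 ] op 0.161
```

```bash
python3 -m jog '[[0.6,0,0,0],[1.2,0,0,0],[1.8,0,0,0],[2.4,0,0,0],[3,0,0,0],[3.5,0,0,0],[4,0,0,0],[4,0,0,0]]'
python3 wl.py; python3 go.py .4897 .0072 -.007 -1.304; python3 -m jog '[[0.2,0,0,0],[0.4,0,0,0],[0.4,0,0,0]]';python3 go.py .4897 .0072 -.007 -1.304
```

```text
time: 8.0
eef_pos: [0.4803, 0.0233, -0.0066]
orientation: [2.496, -1.907, -0.0]
force: [-0.5, -1.4, -0.3]
opening: 0.161
gripper_force: 0.0
score 0.58 thin mid [ 0.5088 -0.0765] yaw(edge) 0.255 yaw(axis) 0.28 [[305.20001220703125, 221.89999389648438], [300.6000061035156, 203.39999389648438], [284.29998779296875, 227.1999969482422], [279.6000061035156, 208.60000610351562]]
corner [([364.7, 200.3], array([ 0.5361, -0.2061,  0.032 ]))]
row [ 1.86 -0.48  0.04] 0.0 | t 8.2 pos [ 0.4802  0.0239 -0.0066] head -1.304 F [ 0.68 -0.69 -0.37] op 0.161
time: 8.5
eef_pos: [0.4814, 0.0199, -0.0065]
orientation: [2.497, -1.906, -0.0]
force: [-0.4, -0.6, 0.5]
opening: 0.16
gripper_force: 0.0
row [ 1.45 -0.47  0.05] 0.0 | t 8.5 pos [ 0.4814  0.0199 -0.0065] head -1.304 F [-0.41 -0.62  0.53] op 0.16
```

```bash
python3 -m jog '[[0.1,0,0,0],[0.3,0,0,0],[0.3,0,0,0]]'|sed -n '2p;4p'; python3 -m jog '[[0.1,0,0,0],[0.3,0,0,0],[0.3,0,0,0]]'|sed -n '2p;4p'
```

```text
eef_pos: [0.4822, 0.017, -0.0065]
force: [-0.1, 0.2, 0.1]
eef_pos: [0.4829, 0.0141, -0.0066]
force: [0.5, -0.8, -0.2]
```

```bash
python3 -m jog '[[0.1,0,0,0],[0.2,0,0,0],[0.2,0,0,0]]'|sed -n '2p;4p'; python3 go.py .4897 .0072 -.007 -1.304; python3 wl.py
```

```text
eef_pos: [0.4835, 0.0122, -0.0065]
force: [-0.0, 0.0, -0.1]
row [ 0.65 -0.47  0.05] 0.0 | t 9.4 pos [ 0.4835  0.0122 -0.0065] head -1.304 F [-0.01  0.02 -0.12] op 0.158
corner [([363.9, 196.1], array([ 0.5452, -0.2045,  0.032 ]))]
```

```bash
for i in 1; do python3 -m jog '[[0.1,0,0,0],[0.2,0,0,0],[0.2,0,0,0]]'|sed -n '2p;4p'; done;  python3 -m jog '[[0.1,0,0,0],[0.2,0,0,0],[0.2,0,0,0]]'|sed -n '2p;4p'
```

```text
eef_pos: [0.484, 0.0104, -0.0065]
force: [0.5, 0.3, 0.3]
eef_pos: [0.4845, 0.0084, -0.0066]
force: [-0.1, 0.7, 0.3]
```

```bash
python3 -m jog '[[0.1,0,0,0],[0.2,0,0,0],[0.2,0,0,0]]'|sed -n '2p;4p';  python3 -m jog '[[0.1,0,0,0],[0.2,0,0,0],[0.2,0,0,0]]'|sed -n '2p;4p'; python3 - <<'E'
from h import *
a=[]
for i in range(4):
    p=cams.read_camera("side" if i%2 else "top"); a.append(read_state()["force"])
print(np.mean(a,0))
a=cams.read_camera("side");b=cams.read_camera("top")
f=lambda p,c,s:cv2.resize(np.clip(255*(p["color"][c[1]:c[3],c[0]:c[2],::-1]/255.)**.5,0,255).astype(np.uint8),None,fx=s,fy=s,interpolation=cv2.INTER_CUBIC)
cv2.imwrite("pics/b5.png",np.hstack([f(a,(230,130,330,230),4),f(b,(240,160,340,260),4)]))
E
```

```text
eef_pos: [0.4851, 0.0065, -0.0065]
force: [-0.0, 0.2, 0.3]
eef_pos: [0.4855, 0.005, -0.0065]
force: [-0.6, 3.4, 0.7]
[-1.6620216   4.56341793  0.75903061]
```

View pics/b5.png

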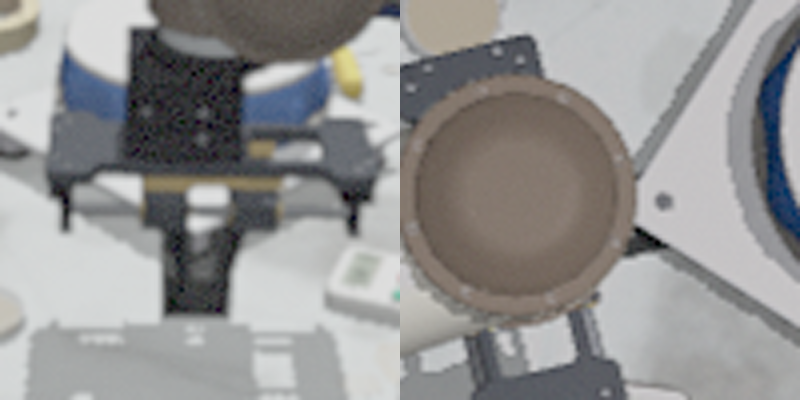

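```bash
python3 -m jog '[[-1,0,0,0],[-2,0,0,0],[-2.5,0,0,0],[-2.5,0,-2,0],[-2.5,0,-5,0],[-2.5,0,-8,0],[-2.5,0,-8,0],[-2.5,0,-8,0]]' 1
python3 go.py .511 -.078 0.073 -1.304; python3 wl.py
```

```text
time: 11.9
eef_pos: [0.479, 0.0291, 0.074]
orientation: [-2.496, 1.905, -0.001]
force: [-0.3, -0.3, 0.1]
opening: 0.007
gripper_force: 0.0
row [11.18 -0.26  0.1 ] 0.0 | t 11.9 pos [0.479  0.0291 0.074 ] head -1.304 F [-0.29 -0.25  0.12] op 0.007
score 0.8 thin mid [ 0.5093 -0.0735] yaw(edge) 0.289 yaw(axis) 0.312 [[304.29998779296875, 221.89999389648438], [298.79998779296875, 202.89999389648438], [282.29998779296875, 228.1999969482422], [276.8999938964844, 209.1999969482422]]
corner [([366.3, 197.9], array([ 0.5414, -0.2096,  0.032 ]))]
```

```bash
python3 -m jog '[[3,-0.2,0,0],[6,-0.2,0,0],[9,-0.3,0,0],[11.2,-0.3,0,0],[11.2,-0.3,0,0],[11.2,-0.3,1,0],[11.2,-0.3,2,0],[11.2,-0.3,2,0]]'
python3 go.py .511 -.078 0.032 -1.304
python3 -m jog '[[0,0,0.5,0],[0,0,1,0],[0,0,1,0]]'
python3 - <<'E'
from h import *
a=cams.read_camera("side");b=cams.read_camera("top");s=read_state();print(w2px(a,s["eef_pos"]))
f=lambda p,c,s:cv2.resize(np.clip(255*(p["color"][c[1]:c[3],c[0]:c[2],::-1]/255.)**.5,0,255).astype(np.uint8),None,fx=s,fy=s,interpolation=cv2.INTER_CUBIC)
cv2.imwrite("pics/b6.png",np.hstack([f(a,(230,130,330,230),4),f(b,(240,160,340,260),4)]))
E
```

```text
time: 12.9
eef_pos: [0.5094, -0.0778, 0.0512]
orientation: [2.496, -1.903, -0.006]
force: [-0.4, -0.6, -0.3]
opening: 0.003
gripper_force: 0.0
row [ 0.06 -0.16  1.92] 0.001 | t 12.9 pos [ 0.5094 -0.0778  0.0512] head -1.303 F [-0.38 -0.56 -0.25] op 0.003
time: 13.2
eef_pos: [0.5108, -0.0782, 0.0427]
orientation: [2.497, -1.905, -0.002]
force: [-0.2, 0.4, 0.0]
opening: 0.0
gripper_force: 0.0
[278.41968727 178.38126111]
```

View pics/b6.png

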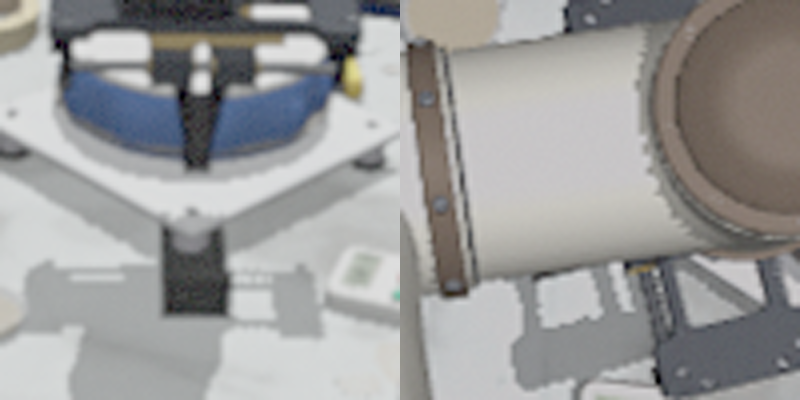

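```bash
python3 -m jog '[[0,0,0.5,0],[0,0,1,0],[0,0,1.5,0],[0,0,2,0],[0,0,2.3,0],[0,0,2.3,0]]'; python3 -m jog '[[0,0,0.2,0],[0,0,0.3,0],[0,0,0.3,0]]'|sed -n '2p;4p'
```

```text
time: 13.9
eef_pos: [0.511, -0.0786, 0.0198]
orientation: [2.497, -1.906, -0.001]
force: [-0.5, 0.5, 0.7]
opening: 0.007
gripper_force: 0.0
eef_pos: [0.5114, -0.0785, 0.0174]
force: [0.5, -0.6, 0.5]
```

```bash
python3 -m jog '[[0,0,0.1,0],[0,0,0.2,0],[0,0,0.2,0]]'|sed -n '2p;4p';python3 -m jog '[[0,0,0.1,0],[0,0,0.2,0],[0,0,0.2,0]]'|sed -n '2p;4p'
```

```text
eef_pos: [0.5113, -0.0785, 0.0153]
force: [-0.4, 0.2, 0.3]
eef_pos: [0.5113, -0.0785, 0.0133]
force: [0.8, 0.5, 0.1]
```

```bash
python3 -m jog '[[0,0,0.1,0],[0,0,0.2,0],[0,0,0.2,0]]'|sed -n '2p;4p';python3 -m jog '[[0,0,0.1,0],[0,0,0.15,0],[0,0,0.15,0]]'|sed -n '2p;4p'
```

```text
eef_pos: [0.5112, -0.0785, 0.0113]
force: [0.3, 0.4, -0.1]
eef_pos: [0.5113, -0.0785, 0.0098]
force: [1.5, -0.5, 0.6]
```

```bash
python3 -m jog '[[0,0,0.1,0],[0,0,0.15,0],[0,0,0.15,0]]'|sed -n '2p;4p';python3 -m jog '[[0,0,0.1,0],[0,0,0.1,0],[0,0,0.1,0]]'|sed -n '2p;4p'
```

```text
eef_pos: [0.5113, -0.0785, 0.0083]
force: [0.1, 1.1, 0.8]
eef_pos: [0.5114, -0.0785, 0.0074]
force: [-0.3, 0.1, 1.6]
```

```bash
python3 -m jog '[[0,0,0.1,0],[0,0,0.1,0],[0,0,0.1,0]]'|sed -n '2p;4p';python3 -m jog '[[0,0,0.1,0],[0,0,0.1,0],[0,0,0.1,0]]'|sed -n '2p;4p'
```

```text
eef_pos: [0.5114, -0.0785, 0.0073]
force: [-1.1, 1.5, 6.8]
eef_pos: [0.5114, -0.0785, 0.0072]
force: [-4.2, 0.9, 11.8]
```

```bash
python3 - <<'E'
from h import *
F=[]
for i in range(6):
    a=cams.read_camera("side");s=read_state();F.append(s["force"])
print(np.mean(F,0).round(2),s["eef_pos"],s["time"])
f=lambda p,c,s:cv2.resize(np.clip(255*(p["color"][c[1]:c[3],c[0]:c[2],::-1]/255.)**.5,0,255).astype(np.uint8),None,fx=s,fy=s,interpolation=cv2.INTER_CUBIC)
cv2.imwrite("pics/b7.png",f(a,(230,130,330,220),7))
E
```

```text
[-4.06  2.12 12.16] [ 0.51146454 -0.0784733   0.0071739 ] 16.9
```

View pics/b7.png

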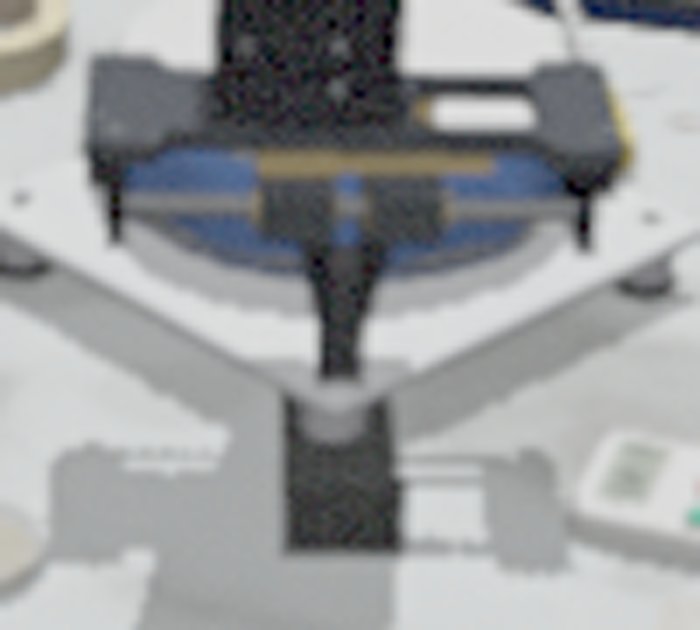

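```bash
python3 -m jog '[[0,0,-0.05,0],[0,0,-0.05,0],[0,0,-0.05,0],[0,0,-0.05,0]]'|sed -n '2p;4p'; python3 - <<'E'
from h import *
F=[];T=[]
for i in range(6):
    p=cams.read_camera("side");s=read_state();F.append(s["force"]);T.append(s["ft_torque"])
print(np.mean(F,0).round(2),np.mean(T,0).round(3),s["joint_vel"])
E
```

```text
eef_pos: [0.5115, -0.0785, 0.0072]
force: [-2.6, 1.0, 9.2]
[-2.98  1.28  9.12] [ 3.830e-01  1.032e+00 -1.000e-03] [ 0.00239984 -0.00029326  0.00119474  0.00039883  0.0025768  -0.00120816]
```

```bash
python3 -c "
from station import robot;print(robot.hand_in())"
```

```text
the job is handed in; nothing more can be done
None
```

The smaller black wedge is now snug under the short foot. I handed the job in with the fingertips pressing the plate's corner at about 9 N; the stand held firm and the screw showed no shift, but I haven't seen the judge's result.

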